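Load a brass finial into the blast cabinet through its sprung dust flap

ROBOT

A 6-joint arm with a two-finger parallel gripper is mounted at the origin on the work surface. World frame = base frame: x ahead of the robot, y to its left, z up, the work surface at z = 0. Lengths are in m, angles in rad, forces in N, time in s.
With the tool pointing down it reaches from about 0.3 to 0.775 m from the base axis. Payload 14.6 kg.
Tool frame: the origin (TCP) lies midway between the tips of the shut fingers; the grasp point (between the pads) lies 19 mm behind it; z points along the fingers, y is the direction in which the jaws open and shut (so a half turn about z gives the same grasp; the last joint's range is limited). The gripper opens to 94 mm and grips with 3 to 60 N. Pads are 16 mm wide; open, the fingers measure 119 mm over their backs; the gripper's body (75 mm by 177 mm) begins 78 mm behind the grasp point.
Start: joints at [-1.183, 0.3, 1.521, -0, 1.321, -0.067], TCP at [0.242, -0.494, 0.205] pointing down, gripper open.
Joint ranges: [-3.03, 3.03], [-0.79, 2.21], [0.23, 2.52], [-1.04, 4.18], [0, 3.07], [-2.55, 2.55]. Speed limits (rad/s): [2.22, 2.22, 2.57, 3.14, 3.14, 3.14].

INTERFACE

Orientations are given as [roll, pitch, yaw] about the fixed x, y, z axes, in that order (R = Rz(yaw) Ry(pitch) Rx(roll)).
In Python, from station import readout, imaging, job gives the robot as it stands.
- The arm moves only by the tool arm_command, never from a script. Its argument "increments" is a list of rows, each an object with "gripper": the opening, from 0 (shut) to 1 (fully open); "slide": the shift along the world's x, y, z in m, a list of three; "yaw": the turn about the world's z in rad. A call has 1 to 8 rows; each row is the pose to reach, as a shift and turn from the pose commanded when the call began; what a row does not reach only later rows make up. A row lasts 1/8 s, in which the tool goes at most 62.5 mm and 10.7 degrees, less where a joint would pass 70% of its speed; a pose out of reach is approached as far as the arm can. A call with a gripper value outside its range is refused whole. The fingers move at their own pace and stop on an object; "grip_force" is the grip in N (left out, the last holds). Time passes only in rows, so rows that repeat a pose let the fingers close. It gives the time, the measured TCP pose, the force and the opening at its end, in the units of the state.
- readout.get_obs(): the state, without advancing time (a new reading comes with each control period).
- imaging.camera(name): name is "scene" or "top" or "wrist"; returns a dict with "color" (400x640x3 uint8, red, green, blue), "mtx" (3x3 intrinsics, pixels), "rvec" (rotation vector, rad) and "tvec" (3), from world to camera coordinates, as OpenCV has them. Camera axes: x right, y down, z forward; pixel columns grow to the right and rows downward; lengths in m; the calibration is good to about 2 mm. A picture is of the moment at which its call begins. There is no depth.
- job.hand_in(): hands the job in, once; it reports no verdict.
The state is a dict: "time_s": time; "qpos": joint angles; "joint_vel": joint speeds; "tau": joint torques, N m; "ee_pos": TCP position; "eef_rot": TCP orientation; "force": force on the tool from outside, world axes, zero at the start; "moment": the same for the moment, N m; "grip_width": finger opening in m.
Only numpy, scipy, OpenCV 4.12 (cv2) and the standard library are available. Lean on these libraries where they do the work, as an engineer would, in place of code of your own. Each camera call takes 0.05 s, during which the arm holds its last target. There are 200 camera calls.

TASK

Take the bright brass finial out of the wooden rack, push it spigot first past the sprung dust flap in the top of the blue blast cabinet and set it fully home, upright, in the hole of the work holder inside, feeling gently for the hole and keeping hold of it until it is seated, not dropping it. Then let go and draw out so that the flap swings shut over it. Do not force the flap or lean hard on the holder, and leave the other finials, the dish and the jar where they are.

Things in the scene. Friction and masses are not known exactly. Their poses are not given: they have to be found in the camera images.
- finial: The bright brass finial, 150 to 310 g, spigot down in one of the rack's holes. Origin on its axis under its collar; z up. Below: round steel spigot, diameter 14 mm, 22 mm long, foot chamfered 1.5 mm. Above: collar diameter 26 mm to z 6, round belly (diameter 34 mm at z 20) tapering to diameter 17 at z 54 mm, then a square head 16 x 16 mm from z 54 to 78 mm (the top), faces square to its x and y.
- finial_head (a point): Centre of the brass finial's square head, 66 mm above the finial's origin; grip two opposite faces of the head from above (16 mm wide, 24 mm high).
- rack: Fixed wooden block 70 x 220 x 36 mm (x, y, z), origin at the centre of its underside, with three upright holes of diameter 18 mm on its long centre line at y -70, 0 and +70 mm. The finials' collars rest on its top, 36 mm above the bench. Which finial stands in which hole varies.
- cabinet: Blue bench blast cabinet, fixed, 300 x 380 x 240 mm (x, y, z), origin at the centre of its underside, z up; clear window and glove ports on its +x face, flat top with the loading port in its middle. Inside, under the port, is the work holder (see rail_mid). With the finial home its collar sits on the holder and its head's top is 44 mm below the cabinet's top.
- rail_mid (a point): Middle of the holder's rail, 122 mm under the port, level with the holder's top: a flat steel block, 60 mm (cabinet x) by 140 mm (y), with one upright hole, diameter 16 mm, 30 mm deep, 1 mm countersink. The holder is clamped anywhere along the rail: its hole is at cabinet x = 0 but up to 30 mm to either side in y, not measured: slide the spigot lightly along y on the top till it drops in.
- port (a point): Centre of the loading port at the level of the cabinet's top face; axes as the cabinet's. The port is a rectangular opening 44 mm along x by 170 mm along y in a 4 mm top plate.
- flap (a joint): Angle of the dust flap (rad): 0 shut (level, closing the port), growing as it swings down into the cabinet, stop at 1.42. A steel plate 40 x 166 x 3 mm hinged along the port's -x edge, 4 mm below the top face; free edge at the +x side. Its spring shuts it: 2 N at its middle starts it, 3 N at its edge holds it wide open. It leans on whatever is in the port.
- flap_edge (a point): Middle of the flap's free edge, on its upper face.
- finial_bronze: Dark bronze finial in the rack, to be left alone: same size and shape as the brass finial; origin at the underside of its collar, z up
- finial_green: Green (verdigris) finial in the rack, to be left alone: same size and shape as the brass finial; origin at the underside of its collar, z up
- dish: Round pewter dish, diameter 120 mm, 18 mm high, lying on the bench; origin at the centre of its underside. To be left alone.
- jar: Round lidded brass jar, diameter 68 mm, 102 mm high, standing on the bench; origin at the centre of its underside. To be left alone.
Not all that is in view belongs to the job. What is meant by the finial is not pink or red, and is the smaller of those in its own colour.

How it is judged:
On the way, in this order (a step that is already met when the one before it is completed fails the run):
1. the brass finial is in the port, spigot through, and holds the flap wide open (at least 0.9 rad) (value of joint flap above 0.9 rad and z of finial in the frame of port below -0.03 m and horizontal distance between finial and port below 0.05 m), for 0.1 s.
2. the finial is fully home in the holder while the fingers are still on it (z of finial in the frame of port between -0.125 and -0.1195 m and x of finial in the frame of port between -0.006 and 0.006 m and angle between finial's own z axis and vertical below 0.06 rad and contact force between finial and the fingers above 0.5 N), for 0.1 s.
At the end, for the whole second after the job is handed in: The brass finial stands upright (within 0.06 rad) and at rest in the holder's hole, its collar down on the block (within about 2.5 mm), released, and the flap above it is shut (within 0.06 rad) (z of finial in the frame of port between -0.125 and -0.1195 m and x of finial in the frame of port between -0.006 and 0.006 m and angle between finial's own z axis and vertical below 0.06 rad and value of joint flap below 0.06 rad and linear speed of finial below 0.02 m/s); the robot touches nothing.
It fails at once if the brass finial pressed on the cabinet's inside or the holder with more than 50 N (contact force between finial and cabinet above 50 N).
It fails at once if the flap or cabinet pushed by the robot with more than 50 N (contact force between any of the arm, the fingers and cabinet above 50 N).
It fails at once if the bronze or the green finial moved more than 20 mm or tipped (distance of any of finial_bronze, finial_green from where it was at the start of the episode above 0.02 m or angle between any of finial_bronze, finial_green's own z axis and vertical above 0.3 rad).
It fails at once if the dish or the jar moved more than 20 mm or tipped (distance of any of dish, jar from where it was at the start of the episode above 0.02 m or angle between any of dish, jar's own z axis and vertical above 0.3 rad).
It also fails if it takes over 72 s, if anything falls off the work surface, if the arm or the gripper's body presses on something with over 40 N, if the wrist force passes 120 N, or if a joint passes its speed limit or range.

## Working session

There is one attempt and no reset: what is moved stays moved. The work goes in short steps, Python scripts to look and compute and a tool call to move; the robot and the scene stay as the last step left them, time stands still between calls to the robot, and variables do not carry over. Pictures are saved under pics/ and viewed, about 8 in all and at most 12, crops included, and the job is handed in when it is done.

Besides the shell and the picture viewer there is one more tool, called after ">>>" as name([rows], argument=value, ...), one row to a line, values as JSON. arm_command: Moves the arm, as the interface text tells. Its arguments: {"type":"object","properties":{"increments":{"type":"array","items":{"type":"object","properties":{"gripper":{"type":"number"},"slide":{"type":"array","items":{"type":"number"}},"yaw":{"type":"number"}}}},"grip_force":{"type":"number"}},"required":["increments"]}

```bash
mkdir -p pics; ls
cat > h.py <<'E'
import numpy as np, cv2
from station import readout, imaging, job
def cam(n):
    c=imaging.camera(n); return c
def ray(c,u,v):
    R,_=cv2.Rodrigues(np.array(c["rvec"],float)); t=np.array(c["tvec"],float).ravel()
    d=R.T@np.linalg.inv(np.array(c["mtx"]))@np.array([u,v,1.]); return -R.T@t,d
def onz(c,u,v,z):
    o,d=ray(c,u,v); return o+d*(z-o[2])/d[2]
def proj(c,p):
    return cv2.projectPoints(np.array(p,float).reshape(-1,3),np.array(c["rvec"],float),np.array(c["tvec"],float),np.array(c["mtx"],float),None)[0].reshape(-1,2)
def save(c,f): cv2.imwrite("pics/"+f,cv2.cvtColor(c["color"],cv2.COLOR_RGB2BGR))
E
python3 - <<'E'
from h import *
import pickle
ims=[]
for n in("scene","top"):
    c=cam(n); pickle.dump(c,open(n+".pkl","wb")); save(c,n+"0.png"); print(n,ray(c,320,200))
print(readout.get_obs())
E
```

```text
pics
scene (array([ 0.95933524, -0.73967743,  0.66279555]), array([-0.44553763,  0.67201948, -0.59168584]))
top (array([ 0.38520943, -0.16766053,  1.28050839]), array([ 0.17967844,  0.00445169, -0.98373829]))
{'time_s': 0.1, 'qpos': array([-1.18257785e+00,  3.00388910e-01,  1.52152324e+00, -6.19610700e-06,
        1.32068600e+00, -6.65710048e-02]), 'joint_vel': array([-1.73256455e-03, -2.57975627e-04, -2.30201510e-03,  6.45031827e-04,
       -1.12817327e-03, -2.44254912e-05]), 'tau': array([ 1.94447231e-03, -5.32641685e+01, -3.53282511e+01,  7.10023334e-02,
        2.35034066e-02, -6.22244784e-05]), 'ee_pos': array([ 0.24152178, -0.49387252,  0.20495588]), 'eef_rot': array([-3.14058898e+00, -6.08991495e-05,  4.54790988e-01]), 'force': array([-0.62163105, -0.20967825,  0.86028329]), 'moment': array([ 0.01547192,  0.06947732, -0.03220915]), 'grip_width': 0.09430318343925068}
```

View pics/scene0.png

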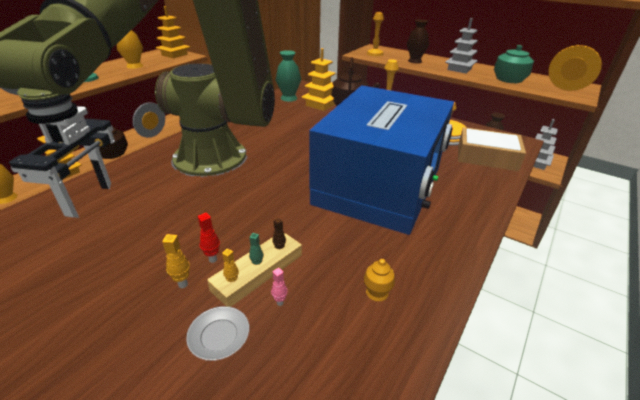

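View pics/top0.png

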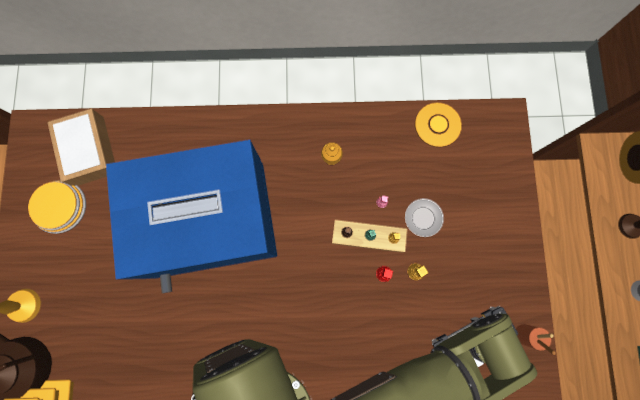

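Candidates: the brass finial in the rack, top (396,237) / scene (231,265); the larger brass one on the bench, top (418,271) / scene (177,258); the red one, top (385,274); the pink one, top (383,201); and the bronze and green ones in the rack. The description picks the small brass one in the rack. Next I'll measure it, the rack and the port.

Run:
```python
from h import *
import pickle
t=pickle.load(open("top.pkl","rb")); s=pickle.load(open("scene.pkl","rb"))
def blobs(c,lo,hi,roi,n=3):
    h=cv2.cvtColor(c["color"],cv2.COLOR_RGB2HSV); m=cv2.inRange(h,lo,hi); z=np.zeros_like(m); x0,y0,x1,y1=roi; z[y0:y1,x0:x1]=m[y0:y1,x0:x1]
    cs,_=cv2.findContours(z,cv2.RETR_EXTERNAL,cv2.CHAIN_APPROX_NONE); return sorted(cs,key=cv2.contourArea)[::-1][:n]
# rack
r=blobs(t,(10,40,120),(35,160,255),(325,210,410,258),1)[0]
mr=cv2.minAreaRect(r); print("rack px",mr)
print("rack corners z.036",[onz(t,*p,.036).round(3) for p in cv2.boxPoints(mr)])
# finial brass head
for b in blobs(t,(8,160,100),(35,255,255),(385,225,405,250),2): print("brass",cv2.contourArea(b),cv2.boundingRect(b))
print("brass head pix 396,237 at z .11:",onz(t,396,237,.114))
# port: bright grey frame
for b in blobs(t,(0,0,120),(180,90,255),(135,180,235,235),1):
    m=cv2.minAreaRect(b); P=np.array([onz(t,*p,.24) for p in cv2.boxPoints(m)]); print("port",m,P.round(3),P.mean(0).round(4), [np.linalg.norm(P[i]-P[i-1]).round(3) for i in range(4)])
b=blobs(t,(100,120,40),(130,255,255),(95,130,290,290),1)[0]
m=cv2.minAreaRect(b);P=np.array([onz(t,*p,.24) for p in cv2.boxPoints(m)]);print("cab",m,P.round(3))
for n,c,roi in(("t",t,(370,160,450,300)),("s",s,(140,200,310,330))):
    x0,y0,x1,y1=roi; im=cv2.resize(c["color"][y0:y1,x0:x1],None,fx=4,fy=4,interpolation=2)[:,:,::-1]
    cv2.imwrite(f"pics/crop_{n}.png",im)
tt=cv2.imread("pics/crop_t.png"); ss=cv2.resize(cv2.imread("pics/crop_s.png"),None,fx=.7,fy=.7)
h=max(len(tt),len(ss)); pad=lambda a:cv2.copyMakeBorder(a,0,h-len(a),0,0,0)
cv2.imwrite("pics/crop.png",np.hstack([pad(tt),pad(ss)]))
```

```text
rack px ((367.0, 232.5), (45.0, 84.0), 90.0)
rack corners z.036 [array([ 0.581, -0.177,  0.036]), array([ 0.575, -0.433,  0.036]), array([ 0.438, -0.424,  0.036]), array([ 0.445, -0.173,  0.036])]
brass 47.5 (389, 233, 10, 10)
brass head pix 396,237 at z .11: [ 0.48645041 -0.37457321  0.114     ]
port ((184.1200714111328, 206.8289794921875), (23.295970916748047, 74.7638168334961), 80.07376098632812) [[0.582 0.285 0.24 ]
 [0.611 0.097 0.24 ]
 [0.551 0.085 0.24 ]
 [0.523 0.272 0.24 ]] [0.5667 0.1847 0.24  ] [np.float64(0.061), np.float64(0.19), np.float64(0.061), np.float64(0.189)]
cab ((187.12355041503906, 210.82659912109375), (119.87850952148438, 163.18052673339844), 80.46676635742188) [[ 0.682  0.417  0.24 ]
 [ 0.745 -0.003  0.24 ]
 [ 0.435 -0.053  0.24 ]
 [ 0.378  0.345  0.24 ]]
```

View pics/crop.png

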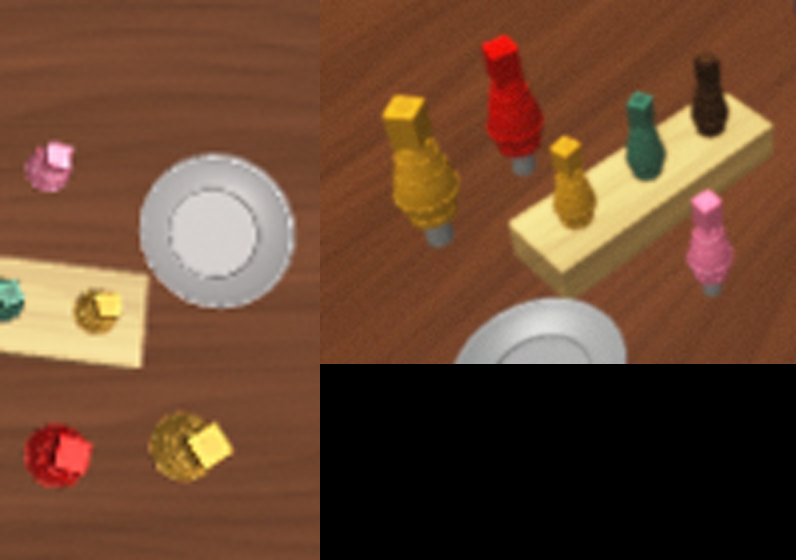

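The close crop shows the small square-headed brass finial at the dish end of the rack, with its head near top pixel (397,236). The larger brass one stands loose on the bench. I'll move above the rack finial for a wrist view.

>>> arm_command([
  {"slide": [0.05, 0.024, 0.045], "yaw": 0, "gripper": 0.55},
  {"slide": [0.1, 0.048, 0.045], "yaw": -0.1, "gripper": 0.55},
  {"slide": [0.15, 0.072, 0.045], "yaw": -0.2, "gripper": 0.55},
  {"slide": [0.2, 0.096, 0.045], "yaw": -0.3, "gripper": 0.55},
  {"slide": [0.245, 0.117, 0.045], "yaw": -0.4, "gripper": 0.55},
  {"slide": [0.245, 0.117, 0.045], "yaw": -0.455, "gripper": 0.55},
  {"slide": [0.245, 0.117, 0.045], "yaw": -0.455, "gripper": 0.55},
])

```text
time_s: 0.98
ee_pos: [0.4868, -0.3768, 0.2499]
eef_rot: [-3.141, 0.001, 0.001]
force: [-0.2, 0.1, -0.6]
grip_width: 0.0519
```

Run:
```python
from h import *
import pickle
c=cam("wrist"); pickle.dump(c,open("w1.pkl","wb")); save(c,"w1.png"); print(ray(c,320,200)); print(proj(c,[[.4865,-.377,.114],[.4865,-.377,.036]])); o=readout.get_obs(); print(o["time_s"],o["ee_pos"],o["eef_rot"])
```

```text
(array([ 0.56209199, -0.3775281 ,  0.42837782]), array([-2.70928563e-01, -8.08153414e-04, -9.62640093e-01]))
[[319.30424911 188.96631689]
 [319.40036715 175.80644144]]
1.025 [ 0.48640067 -0.37709939  0.25009775] [-3.14117661e+00  5.28025567e-04  1.00204589e-03]
```

View pics/w1.png

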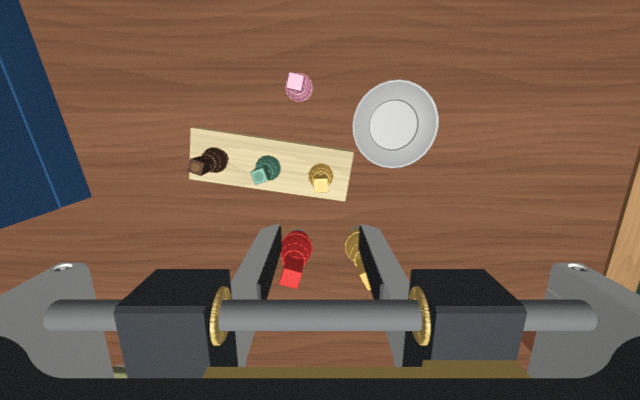

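The wrist view shows the target's head near (321,185), with the red finial at (293,265) and the large brass one at (360,260), both behind the jaws. Next is the exact head centre and yaw, plus how much clearance the two neighbours leave.

Run:
```python
from h import *
import pickle
c=pickle.load(open("w1.pkl","rb")); t=pickle.load(open("top.pkl","rb"))
im=c["color"][155:205,295:350]
h=cv2.cvtColor(im,cv2.COLOR_RGB2HSV); print(h[30,26],h[15,26],h[22,10])
m=cv2.inRange(h,(20,90,215),(35,200,255)); 
cs,_=cv2.findContours(m,cv2.RETR_EXTERNAL,cv2.CHAIN_APPROX_NONE); cs=sorted(cs,key=cv2.contourArea)[::-1]
for b in cs[:2]:
    r=cv2.minAreaRect(b); P=np.array([onz(c,p[0]+295,p[1]+155,.114) for p in cv2.boxPoints(r)]); print(r,P.round(4),P.mean(0).round(4))
for n,k in(("head top",(321,185)),): print(n,onz(c,*k,.114))
cv2.imwrite("pics/w1c.png",np.hstack([cv2.resize(im,None,fx=7,fy=7,interpolation=2)[:,:,::-1],cv2.cvtColor(cv2.resize(m,None,fx=7,fy=7,interpolation=0),cv2.COLOR_GRAY2BGR)]))
# neighbours bases, top cam
for n,k,z in(("red head",(388,273),.12),("bigbrass head",(422,271),.13)): print(n,onz(t,*k,z))
```

```text
[ 22 103 255] [ 20 148 164] [ 21  66 235]
((25.5, 30.5), (13.0, 15.0), 90.0) [[ 0.4979 -0.37    0.114 ]
 [ 0.4979 -0.3867  0.114 ]
 [ 0.483  -0.3868  0.114 ]
 [ 0.483  -0.3699  0.114 ]] [ 0.4904 -0.3783  0.114 ]
((18.0, 10.0), (0.0, 0.0), 0.0) [[ 0.5136 -0.3701  0.114 ]
 [ 0.5136 -0.3701  0.114 ]
 [ 0.5136 -0.3701  0.114 ]
 [ 0.5136 -0.3701  0.114 ]] [ 0.5136 -0.3701  0.114 ]
head top [ 0.49106899 -0.37889912  0.114     ]
red head [ 0.38690468 -0.34568076  0.12      ]
bigbrass head [ 0.3899271  -0.43777047  0.13      ]
```

View pics/w1c.png

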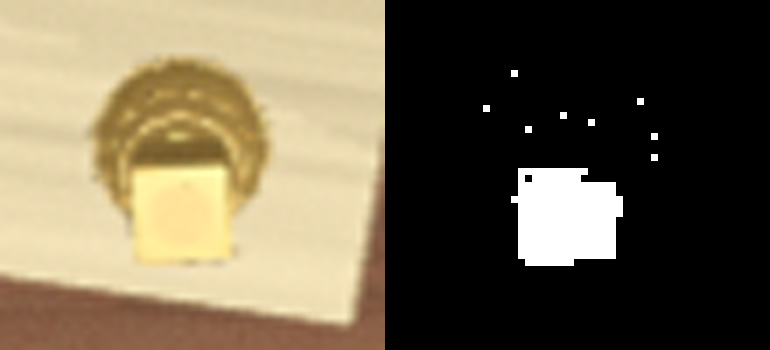

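Head centre is about (0.4905, -0.379) and its yaw about 0, aligned with the jaws. Going down to grip.

>>> arm_command([
  {"slide": [0.004, -0.002, -0.05], "yaw": 0, "gripper": 0.55},
  {"slide": [0.004, -0.002, -0.1], "yaw": 0, "gripper": 0.55},
  {"slide": [0.004, -0.002, -0.135], "yaw": 0, "gripper": 0.55},
  {"slide": [0.004, -0.002, -0.161], "yaw": 0, "gripper": 0.55},
  {"slide": [0.004, -0.002, -0.161], "yaw": 0, "gripper": 0.55},
  {"slide": [0.004, -0.002, -0.161], "yaw": 0, "gripper": 0.1},
  {"slide": [0.004, -0.002, -0.161], "yaw": 0, "gripper": 0.0},
  {"slide": [0.004, -0.002, -0.161], "yaw": 0, "gripper": 0.0},
], grip_force=30)

```text
time_s: 2.02
ee_pos: [0.4908, -0.3793, 0.0903]
eef_rot: [3.141, -0.001, -0.0]
force: [0.4, -1.2, 0.7]
grip_width: 0.0251
```

Run:
```python
from h import *
o=readout.get_obs(); print(o["time_s"],o["ee_pos"],o["force"],o["grip_width"]); c=cam("scene"); im=cv2.resize(c["color"][170:320,150:320],None,fx=4,fy=4,interpolation=2); cv2.imwrite("pics/g.png",im[:,:,::-1])
```

```text
2.025 [ 0.49081752 -0.37931224  0.09033402] [ 0.38477504 -1.21794809  0.68614592] 0.02505542329435015
```

View pics/g.png

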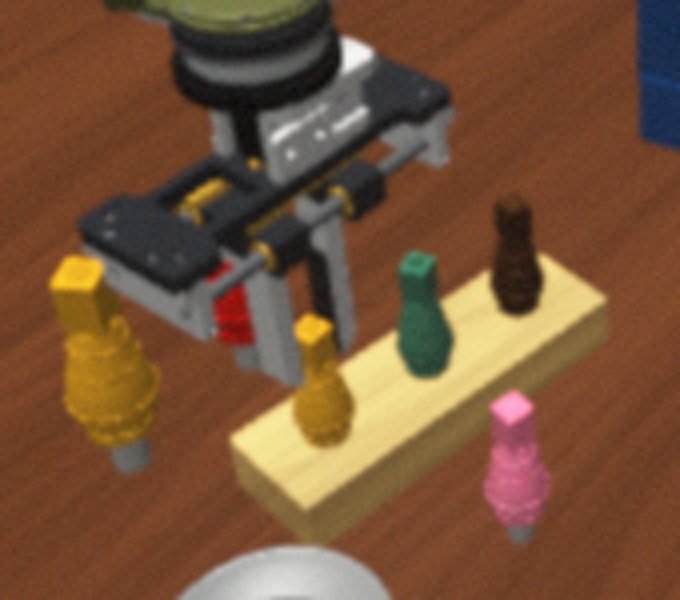

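Run:
```python
from h import *
c=cam("scene"); o=readout.get_obs(); p=np.array(o["ee_pos"])
f=lambda q:((proj(c,q)-[150,170])*4).round(0)
print("tcp",f(p),"head top pred",f([.4905,-.379,.114]),"head bottom",f([.4905,-.379,.09]),"foot",f([.4905,-.379,.036]))
print("rays: head top px(315,322)",onz(c,315/4+150,322/4+170,.114),"collar (325,440)",onz(c,325/4+150,440/4+170,.036))
t=cam("top"); x0,y0=340,180; cv2.imwrite("pics/t2.png",cv2.resize(t["color"][180:320,340:480],None,fx=4,fy=4,interpolation=2)[:,:,::-1])
print(((proj(t,[p,[.4905,-.379,.114]])-[340,180])*4).round(), o["grip_width"],o["qpos"])
```

```text
tcp [[310. 362.]] head top pred [[304. 328.]] head bottom [[310. 361.]] foot [[322. 432.]]
rays: head top px(315,322) [ 0.49180433 -0.37245276  0.114     ] collar (325,440) [ 0.49578132 -0.38220784  0.036     ]
[[224. 225.]
 [230. 222.]] 0.01651614104406281 [-7.16886448e-01  5.63643339e-01  1.42568405e+00  5.96974777e-05
  1.15166239e+00  8.54004383e-01]
```

View pics/t2.png

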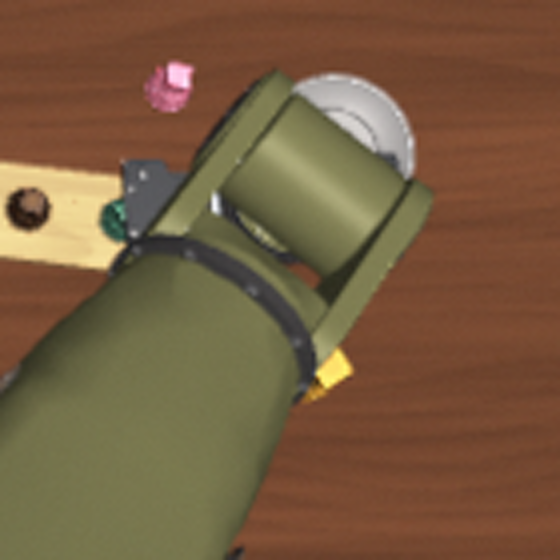

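The opening is now 16.5 mm, so the fingers are on the 16 mm head and the earlier picture was mid-closing. Lifting, then checking.

>>> arm_command([
  {"slide": [0, 0, 0], "gripper": 0},
  {"slide": [0, 0, 0], "gripper": 0},
  {"slide": [0, 0, 0.03], "gripper": 0},
  {"slide": [0, 0, 0.06], "gripper": 0},
  {"slide": [0, 0, 0.12], "gripper": 0},
  {"slide": [0, 0, 0.18], "gripper": 0},
  {"slide": [0, 0, 0.24], "gripper": 0},
  {"slide": [0, 0, 0.26], "gripper": 0},
])

```text
invalid input
```

Run:
```python
from h import *
o=readout.get_obs(); print(o["time_s"],o["ee_pos"],o["force"],o["grip_width"]); c=cam("scene"); im=cv2.resize(c["color"][90:320,80:320],None,fx=2.5,fy=2.5,interpolation=2); cv2.imwrite("pics/l.png",im[:,:,::-1])
```

```text
2.175 [ 0.49069525 -0.37915492  0.08983536] [-1.432392   -0.33772582  2.49376422] 0.015614285388919126
```

View pics/l.png

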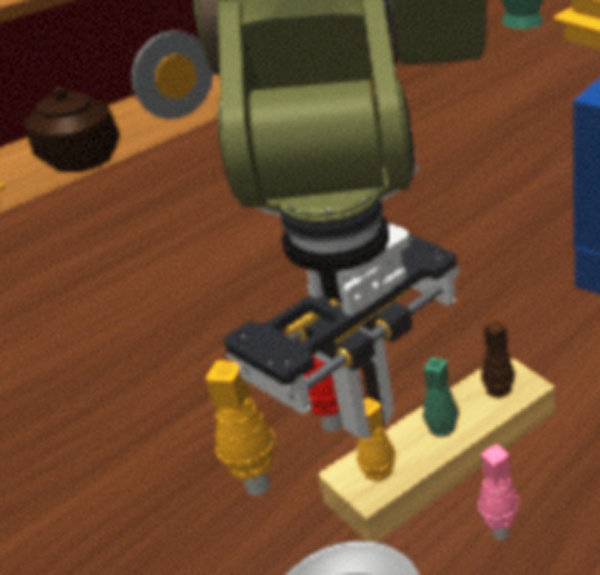

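The call was refused, presumably because yaw was left out, so the arm hasn't moved. The picture shows the fingers closed around the head, at 15.6 mm.

>>> arm_command([
  {"slide": [0, 0, 0], "yaw": 0, "gripper": 0},
  {"slide": [0, 0, 0.03], "yaw": 0, "gripper": 0},
  {"slide": [0, 0, 0.06], "yaw": 0, "gripper": 0},
  {"slide": [0, 0, 0.12], "yaw": 0, "gripper": 0},
  {"slide": [0, 0, 0.18], "yaw": 0, "gripper": 0},
  {"slide": [0, 0, 0.24], "yaw": 0, "gripper": 0},
  {"slide": [0, 0, 0.27], "yaw": 0, "gripper": 0},
  {"slide": [0, 0, 0.27], "yaw": 0, "gripper": 0},
])

```text
time_s: 3.22
ee_pos: [0.4909, -0.3793, 0.3609]
eef_rot: [3.139, -0.002, -0.0]
force: [1.1, -0.3, -2.4]
grip_width: 0.016
```

Run:
```python
from h import *
import pickle
o=readout.get_obs(); print(o["time_s"],o["ee_pos"],o["force"],o["grip_width"]); c=cam("scene"); p=o["ee_pos"]
u,v=proj(c,p)[0]; print(u,v); u=int(u);v=int(v)
x=max(u-50,0);y=max(v-50,0); a=cv2.resize(c["color"][y:y+120,x:x+100],None,fx=4,fy=4,interpolation=2)
cv2.imwrite("pics/l2.png",a[:,:,::-1])
```

```text
3.225 [ 0.49088045 -0.37929461  0.3608787 ] [ 1.0545349  -0.29305031 -2.40300961] 0.015957184856106397
207.1515637908352 145.52185406846198
```

View pics/l2.png

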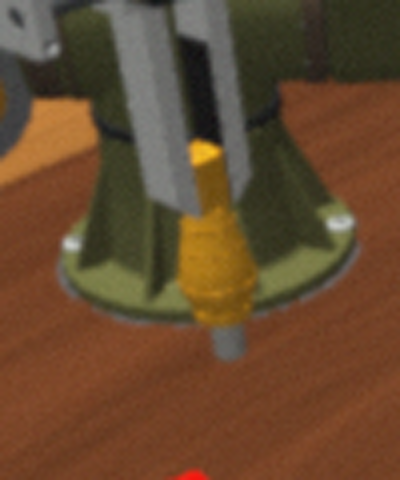

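Finial held and upright, with the TCP 54 mm above its origin. Carrying it over the cabinet, stopping short in x so the wrist camera can see the port.

>>> arm_command([
  {"slide": [0.0, 0.04, 0], "yaw": 0, "gripper": 0},
  {"slide": [0.0, 0.1, 0], "yaw": 0, "gripper": 0},
  {"slide": [0.0, 0.16, 0], "yaw": 0.03, "gripper": 0},
  {"slide": [0.0, 0.22, 0], "yaw": 0.06, "gripper": 0},
  {"slide": [0.0, 0.28, 0], "yaw": 0.09, "gripper": 0},
  {"slide": [0, 0.34, 0], "yaw": 0.12, "gripper": 0},
  {"slide": [0, 0.4, 0], "yaw": 0.15, "gripper": 0},
  {"slide": [0, 0.44, 0], "yaw": 0.15, "gripper": 0},
])

```text
time_s: 4.28
ee_pos: [0.4898, 0.0632, 0.357]
eef_rot: [-3.141, 0.003, 0.152]
force: [0.4, -0.6, -2.0]
grip_width: 0.0157
```

>>> arm_command([
  {"slide": [0.0, 0.06, 0], "yaw": 0, "gripper": 0},
  {"slide": [0.0, 0.11, 0], "yaw": 0, "gripper": 0},
  {"slide": [0.0, 0.124, 0], "yaw": 0, "gripper": 0},
  {"slide": [0.0, 0.124, 0], "yaw": 0, "gripper": 0},
  {"slide": [0.0, 0.124, 0], "yaw": 0, "gripper": 0},
])

```text
time_s: 4.9
ee_pos: [0.4907, 0.1838, 0.3588]
eef_rot: [3.141, 0.001, 0.149]
force: [-0.4, -0.3, -1.9]
grip_width: 0.0157
```

Run:
```python
from h import *
import pickle
o=readout.get_obs(); print(o["time_s"],o["ee_pos"],o["eef_rot"],o["force"],o["grip_width"]); c=cam("wrist"); pickle.dump(c,open("w2.pkl","wb")); save(c,"w2.png"); print(proj(c,[.567,.185,.24]))
```

```text
4.9 [0.49068279 0.18375148 0.35882852] [3.14124722e+00 8.99365164e-04 1.48623648e-01] [-0.35663113 -0.2822911  -1.93532003] 0.015694015768103246
[[329.07140991 118.83347045]]
```

View pics/w2.png

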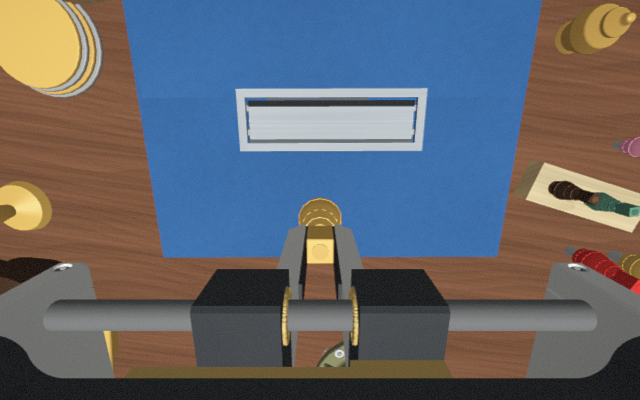

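The frame's outer corners are at about (236,89), (427,88), (423,151) and (240,151), lined up with the tool's yaw. The bright head is at (320,250), still straight in the jaws.

Run:
```python
from h import *
import pickle
c=pickle.load(open("w2.pkl","rb"))
g=c["color"].astype(int); 
m=(np.abs(g[...,0]-g[...,2])<45)&(g.sum(2)>420); m[:70]=0;m[165:]=0;m[:,:220]=0;m[:,440:]=0
k=cv2.findContours(m.astype(np.uint8),cv2.RETR_EXTERNAL,cv2.CHAIN_APPROX_NONE)[0]; b=max(k,key=cv2.contourArea)
q=cv2.approxPolyDP(b,8,True).reshape(-1,2); print(q.tolist())
for Q in(q,[[236,89],[427,88],[423,151],[240,151]],[[246,96.5],[416,96],[415,144],[247,144]]):
    for z in(.24,):
        P=np.array([onz(c,*p,z) for p in Q]); print(z,P.mean(0).round(4),[np.linalg.norm(P[i]-P[i-1]).round(4) for i in range(len(P))],P.round(4).tolist())
```

```text
[[426, 88], [236, 89], [240, 150], [421, 150]]
0.24 [0.5661 0.1832 0.24  ] [np.float64(0.0597), np.float64(0.1846), np.float64(0.0588), np.float64(0.1857)] [[0.6095, 0.0964, 0.24], [0.5813, 0.2788, 0.24], [0.523, 0.2705, 0.24], [0.5505, 0.0869, 0.24]]
0.24 [0.5657 0.1823 0.24  ] [np.float64(0.0598), np.float64(0.1856), np.float64(0.0608), np.float64(0.1879)] [[0.5813, 0.2788, 0.24], [0.6096, 0.0954, 0.24], [0.5498, 0.0846, 0.24], [0.522, 0.2705, 0.24]]
0.24 [0.5656 0.1828 0.24  ] [np.float64(0.0459), np.float64(0.1663), np.float64(0.0464), np.float64(0.1714)] [[0.5758, 0.2687, 0.24], [0.6008, 0.1043, 0.24], [0.5555, 0.0944, 0.24], [0.5302, 0.2639, 0.24]]
```

Port at (0.566, 0.183) with yaw 0.15. I'll start 34 mm to the -y side of the port centre (0.571, 0.149), so the search only has to run one way.

>>> arm_command([
  {"slide": [0.04, -0.017, 0], "yaw": 0, "gripper": 0},
  {"slide": [0.08, -0.034, 0], "yaw": 0, "gripper": 0},
  {"slide": [0.08, -0.034, 0], "yaw": 0, "gripper": 0},
  {"slide": [0.08, -0.034, -0.03], "yaw": 0, "gripper": 0},
  {"slide": [0.08, -0.034, -0.04], "yaw": 0, "gripper": 0},
  {"slide": [0.08, -0.034, -0.055], "yaw": 0, "gripper": 0},
  {"slide": [0.08, -0.034, -0.07], "yaw": 0, "gripper": 0},
  {"slide": [0.08, -0.034, -0.07], "yaw": 0, "gripper": 0},
])

```text
time_s: 5.95
ee_pos: [0.5706, 0.1509, 0.2885]
eef_rot: [-3.142, 0.0, 0.15]
force: [3.6, 0.5, -2.0]
grip_width: 0.0156
```

Run:
```python
from h import *
import pickle
o=readout.get_obs(); print(o["time_s"],o["ee_pos"],o["eef_rot"],o["force"],o["moment"],o["grip_width"])
c=pickle.load(open("w2.pkl","rb")); p=np.array([.4907,.1842,.3595])
print(proj(c,p+[0,0,.024]))
g=cv2.cvtColor(c["color"],cv2.COLOR_RGB2HSV)[225:270,295:345]; m=cv2.inRange(g,(18,60,200),(35,200,255)); k=max(cv2.findContours(m,0,1)[0],key=cv2.contourArea); b=cv2.boundingRect(k);print(b[0]+295,b[1]+225,b[2:]); print(onz(c,b[0]+295+b[2]/2,b[1]+225+b[3]/2,p[2]+.024))
```

```text
5.95 [0.57062798 0.15094486 0.28851152] [-3.14155767e+00  4.06346957e-04  1.49824377e-01] [ 3.62588057  0.52052015 -1.97768398] [ 0.16315408 -1.07820913 -0.04284818] 0.015621447537218365
[[317.92576419 252.42211102]]
307 239 (26, 24)
[0.49177713 0.18313408 0.3835    ]
```

The flap is pushing lightly, about 4 N. Continuing down, gently.

>>> arm_command([
  {"slide": [0, 0, -0.014], "yaw": 0, "gripper": 0},
  {"slide": [0, 0, -0.028], "yaw": 0, "gripper": 0},
  {"slide": [0, 0, -0.042], "yaw": 0, "gripper": 0},
  {"slide": [0, 0, -0.056], "yaw": 0, "gripper": 0},
  {"slide": [0, 0, -0.068], "yaw": 0, "gripper": 0},
  {"slide": [0, 0, -0.078], "yaw": 0, "gripper": 0},
  {"slide": [0, 0, -0.085], "yaw": 0, "gripper": 0},
  {"slide": [0, 0, -0.085], "yaw": 0, "gripper": 0},
])

```text
time_s: 6.95
ee_pos: [0.5704, 0.1508, 0.2037]
eef_rot: [3.142, 0.001, 0.15]
force: [3.9, 1.2, -5.1]
grip_width: 0.0158
```

>>> arm_command([
  {"slide": [0, 0, -0.002], "yaw": 0, "gripper": 0},
  {"slide": [0, 0, -0.004], "yaw": 0, "gripper": 0},
  {"slide": [0, 0, -0.006], "yaw": 0, "gripper": 0},
  {"slide": [0, 0, -0.007], "yaw": 0, "gripper": 0},
  {"slide": [0, 0, -0.008], "yaw": 0, "gripper": 0},
])

```text
time_s: 7.58
ee_pos: [0.5706, 0.1509, 0.1964]
eef_rot: [-3.142, 0.0, 0.15]
force: [2.7, 0.4, 0.1]
grip_width: 0.0157
```

>>> arm_command([
  {"slide": [0, 0, -0.0005], "yaw": 0, "gripper": 0},
  {"slide": [0, 0, -0.001], "yaw": 0, "gripper": 0},
  {"slide": [0, 0, -0.001], "yaw": 0, "gripper": 0},
])

```text
time_s: 7.95
ee_pos: [0.5706, 0.1509, 0.1954]
eef_rot: [-3.142, 0.0, 0.15]
force: [2.4, -0.4, -0.3]
grip_width: 0.0155
```

>>> arm_command([
  {"slide": [0, 0, -0.0005], "yaw": 0, "gripper": 0},
  {"slide": [0, 0, -0.001], "yaw": 0, "gripper": 0},
  {"slide": [0, 0, -0.001], "yaw": 0, "gripper": 0},
])

```text
time_s: 8.32
ee_pos: [0.5706, 0.1509, 0.1944]
eef_rot: [3.142, 0.0, 0.15]
force: [2.4, 0.9, 0.1]
grip_width: 0.0157
```

>>> arm_command([
  {"slide": [0, 0, -0.0005], "yaw": 0, "gripper": 0},
  {"slide": [0, 0, -0.001], "yaw": 0, "gripper": 0},
  {"slide": [0, 0, -0.001], "yaw": 0, "gripper": 0},
])

```text
time_s: 8.7
ee_pos: [0.5707, 0.151, 0.1938]
eef_rot: [-3.142, -0.001, 0.15]
force: [2.3, 0.3, 3.6]
grip_width: 0.0157
```

Contact at TCP z of about 0.194, as predicted. Sliding along cabinet +y with a light press.

>>> arm_command([
  {"slide": [-0.0002, 0.0015, -0.0004], "yaw": 0, "gripper": 0},
  {"slide": [-0.0004, 0.003, -0.0004], "yaw": 0, "gripper": 0},
  {"slide": [-0.0007, 0.0045, -0.0004], "yaw": 0, "gripper": 0},
  {"slide": [-0.0009, 0.006, -0.0004], "yaw": 0, "gripper": 0},
  {"slide": [-0.0011, 0.0075, -0.0004], "yaw": 0, "gripper": 0},
  {"slide": [-0.0014, 0.009, -0.0004], "yaw": 0, "gripper": 0},
])

```text
time_s: 9.45
ee_pos: [0.5699, 0.1589, 0.1938]
eef_rot: [3.14, -0.002, 0.149]
force: [4.4, -6.8, 6.8]
grip_width: 0.0158
```

>>> arm_command([
  {"slide": [-0.0002, 0.0015, 0], "yaw": 0, "gripper": 0},
  {"slide": [-0.0004, 0.003, 0], "yaw": 0, "gripper": 0},
  {"slide": [-0.0004, 0.003, 0], "yaw": 0, "gripper": 0},
])

```text
time_s: 9.82
ee_pos: [0.5694, 0.1621, 0.1938]
eef_rot: [3.14, -0.002, 0.149]
force: [4.8, -5.8, 6.9]
grip_width: 0.0159
```

Just friction so far. Continuing in chunks of about 6 mm.

>>> arm_command([
  {"slide": [-0.0002, 0.0015, 0], "yaw": 0, "gripper": 0},
  {"slide": [-0.0004, 0.003, 0], "yaw": 0, "gripper": 0},
  {"slide": [-0.0007, 0.0045, 0], "yaw": 0, "gripper": 0},
  {"slide": [-0.0009, 0.006, 0], "yaw": 0, "gripper": 0},
  {"slide": [-0.0009, 0.006, 0], "yaw": 0, "gripper": 0},
])

```text
time_s: 10.45
ee_pos: [0.5685, 0.1681, 0.1938]
eef_rot: [3.14, -0.002, 0.149]
force: [4.2, -4.6, 6.6]
grip_width: 0.0156
```

>>> arm_command([
  {"slide": [-0.0002, 0.0015, 0], "yaw": 0, "gripper": 0},
  {"slide": [-0.0004, 0.003, 0], "yaw": 0, "gripper": 0},
  {"slide": [-0.0007, 0.0045, 0], "yaw": 0, "gripper": 0},
  {"slide": [-0.0009, 0.006, 0], "yaw": 0, "gripper": 0},
  {"slide": [-0.0009, 0.006, 0], "yaw": 0, "gripper": 0},
])

```text
time_s: 11.08
ee_pos: [0.5676, 0.1741, 0.1937]
eef_rot: [3.14, -0.002, 0.149]
force: [3.1, -4.7, 7.3]
grip_width: 0.0158
```

>>> arm_command([
  {"slide": [-0.0002, 0.0015, 0], "yaw": 0, "gripper": 0},
  {"slide": [-0.0004, 0.003, 0], "yaw": 0, "gripper": 0},
  {"slide": [-0.0007, 0.0045, 0], "yaw": 0, "gripper": 0},
  {"slide": [-0.0009, 0.006, 0], "yaw": 0, "gripper": 0},
  {"slide": [-0.0009, 0.006, 0], "yaw": 0, "gripper": 0},
])

```text
time_s: 11.7
ee_pos: [0.5667, 0.1801, 0.1938]
eef_rot: [3.14, -0.002, 0.149]
force: [3.8, -4.7, 7.2]
grip_width: 0.0161
```

>>> arm_command([
  {"slide": [-0.0002, 0.0015, 0], "yaw": 0, "gripper": 0},
  {"slide": [-0.0004, 0.003, 0], "yaw": 0, "gripper": 0},
  {"slide": [-0.0007, 0.0045, 0], "yaw": 0, "gripper": 0},
  {"slide": [-0.0009, 0.006, 0], "yaw": 0, "gripper": 0},
  {"slide": [-0.0009, 0.006, 0], "yaw": 0, "gripper": 0},
])

```text
time_s: 12.32
ee_pos: [0.5658, 0.186, 0.1938]
eef_rot: [3.14, -0.002, 0.149]
force: [4.0, -5.6, 6.1]
grip_width: 0.0159
```

>>> arm_command([
  {"slide": [-0.0002, 0.0015, 0], "yaw": 0, "gripper": 0},
  {"slide": [-0.0004, 0.003, 0], "yaw": 0, "gripper": 0},
  {"slide": [-0.0007, 0.0045, 0], "yaw": 0, "gripper": 0},
  {"slide": [-0.0009, 0.006, 0], "yaw": 0, "gripper": 0},
  {"slide": [-0.0009, 0.006, 0], "yaw": 0, "gripper": 0},
])

```text
time_s: 12.95
ee_pos: [0.5649, 0.1921, 0.1937]
eef_rot: [3.14, -0.002, 0.149]
force: [3.6, -5.0, 6.3]
grip_width: 0.0158
```

>>> arm_command([
  {"slide": [-0.0002, 0.0015, 0], "yaw": 0, "gripper": 0},
  {"slide": [-0.0004, 0.003, 0], "yaw": 0, "gripper": 0},
  {"slide": [-0.0007, 0.0045, 0], "yaw": 0, "gripper": 0},
  {"slide": [-0.0009, 0.006, 0], "yaw": 0, "gripper": 0},
  {"slide": [-0.0009, 0.006, 0], "yaw": 0, "gripper": 0},
])

```text
time_s: 13.58
ee_pos: [0.5633, 0.1988, 0.1927]
eef_rot: [3.141, 0.001, 0.15]
force: [3.9, -1.0, -0.1]
grip_width: 0.0158
```

The vertical force vanished and z dropped 1 mm, so the hole is here, near (0.563, 0.199). Lowering gently.

>>> arm_command([
  {"slide": [0, 0, -0.0007], "yaw": 0, "gripper": 0},
  {"slide": [0, 0, -0.0014], "yaw": 0, "gripper": 0},
  {"slide": [0, 0, -0.0014], "yaw": 0, "gripper": 0},
])

```text
time_s: 13.95
ee_pos: [0.5632, 0.199, 0.1915]
eef_rot: [-3.141, 0.0, 0.15]
force: [2.1, 1.1, -0.6]
grip_width: 0.0161
```

>>> arm_command([
  {"slide": [0, 0, -0.001], "yaw": 0, "gripper": 0},
  {"slide": [0, 0, -0.002], "yaw": 0, "gripper": 0},
  {"slide": [0, 0, -0.003], "yaw": 0, "gripper": 0},
  {"slide": [0, 0, -0.004], "yaw": 0, "gripper": 0},
  {"slide": [0, 0, -0.004], "yaw": 0, "gripper": 0},
])

```text
time_s: 14.58
ee_pos: [0.5633, 0.1989, 0.1875]
eef_rot: [3.142, 0.0, 0.15]
force: [0.8, -0.3, 0.4]
grip_width: 0.0159
```

>>> arm_command([
  {"slide": [0, 0, -0.002], "yaw": 0, "gripper": 0},
  {"slide": [0, 0, -0.004], "yaw": 0, "gripper": 0},
  {"slide": [0, 0, -0.006], "yaw": 0, "gripper": 0},
  {"slide": [0, 0, -0.008], "yaw": 0, "gripper": 0},
  {"slide": [0, 0, -0.01], "yaw": 0, "gripper": 0},
  {"slide": [0, 0, -0.012], "yaw": 0, "gripper": 0},
  {"slide": [0, 0, -0.0135], "yaw": 0, "gripper": 0},
  {"slide": [0, 0, -0.0135], "yaw": 0, "gripper": 0},
])

```text
time_s: 15.58
ee_pos: [0.5633, 0.1989, 0.1739]
eef_rot: [3.142, 0.0, 0.15]
force: [0.8, 0.8, -0.0]
grip_width: 0.0156
```

>>> arm_command([
  {"slide": [0, 0, -0.0005], "yaw": 0, "gripper": 0},
  {"slide": [0, 0, -0.001], "yaw": 0, "gripper": 0},
  {"slide": [0, 0, -0.0015], "yaw": 0, "gripper": 0},
  {"slide": [0, 0, -0.002], "yaw": 0, "gripper": 0},
  {"slide": [0, 0, -0.0025], "yaw": 0, "gripper": 0},
  {"slide": [0, 0, -0.0025], "yaw": 0, "gripper": 0},
])

```text
time_s: 16.32
ee_pos: [0.5635, 0.1989, 0.1719]
eef_rot: [-3.142, -0.0, 0.15]
force: [-0.6, -0.4, 3.8]
grip_width: 0.0159
```

Collar on the block: 3.8 N at z 0.1719, where home should be. Holding briefly, then releasing with a modest opening and checking before withdrawing.

>>> arm_command([
  {"slide": [0, 0, -0.0003], "yaw": 0, "gripper": 0},
  {"slide": [0, 0, -0.0003], "yaw": 0, "gripper": 0},
  {"slide": [0, 0, -0.0003], "yaw": 0, "gripper": 0},
  {"slide": [0, 0, 0], "yaw": 0, "gripper": 0.35},
  {"slide": [0, 0, 0], "yaw": 0, "gripper": 0.35},
  {"slide": [0, 0, 0], "yaw": 0, "gripper": 0.35},
  {"slide": [0, 0, 0], "yaw": 0, "gripper": 0.35},
])

```text
time_s: 17.2
ee_pos: [0.5634, 0.1989, 0.1715]
eef_rot: [-3.142, 0.0, 0.15]
force: [3.3, 1.6, -1.4]
grip_width: 0.0329
```

>>> arm_command([
  {"slide": [0, 0, 0.01], "yaw": 0, "gripper": 0.35},
  {"slide": [0, 0, 0.02], "yaw": 0, "gripper": 0.35},
  {"slide": [0, 0, 0.03], "yaw": 0, "gripper": 0.35},
  {"slide": [0, 0, 0.04], "yaw": 0, "gripper": 0.35},
  {"slide": [0, 0, 0.05], "yaw": 0, "gripper": 0.35},
  {"slide": [0, 0, 0.06], "yaw": 0, "gripper": 0.35},
  {"slide": [0, 0, 0.07], "yaw": 0, "gripper": 0.35},
  {"slide": [0, 0, 0.085], "yaw": 0, "gripper": 0.35},
])

```text
time_s: 18.2
ee_pos: [0.5629, 0.1988, 0.2571]
eef_rot: [3.141, 0.002, 0.15]
force: [0.2, -0.1, -0.4]
grip_width: 0.0326
```

>>> arm_command([
  {"slide": [0, 0, 0.04], "yaw": 0, "gripper": 0.35},
  {"slide": [0, 0, 0.1], "yaw": 0, "gripper": 0.35},
  {"slide": [-0.05, 0, 0.11], "yaw": 0, "gripper": 0.35},
  {"slide": [-0.09, 0, 0.11], "yaw": 0, "gripper": 0.35},
  {"slide": [-0.09, 0, 0.11], "yaw": 0, "gripper": 0.35},
  {"slide": [-0.09, 0, 0.11], "yaw": 0, "gripper": 0.35},
])

```text
time_s: 18.95
ee_pos: [0.4737, 0.1989, 0.367]
eef_rot: [3.142, -0.0, 0.15]
force: [0.5, 0.3, -0.7]
grip_width: 0.033
```

Run:
```python
from h import *
o=readout.get_obs(); print(o["time_s"],o["ee_pos"],o["force"],o["grip_width"]); w=cam("wrist"); s=cam("scene")
a=cv2.resize(w["color"][40:240,180:480],None,fx=2,fy=2,interpolation=2); b=cv2.resize(s["color"][60:160,320:470],None,fx=1.3,fy=1.3)
b=cv2.copyMakeBorder(b,0,400-len(b),0,0,0); cv2.imwrite("pics/end.png",np.hstack([a,b])[:,:,::-1])
```

```text
18.95 [0.47367223 0.19889153 0.36704898] [ 0.46370531  0.25096892 -0.70879739] 0.032999210987868885
```

View pics/end.png

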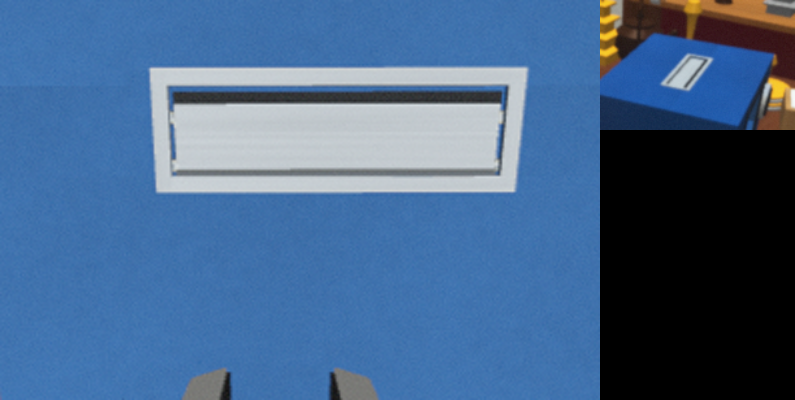

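The flap looks just as it did before, level and shut, the fingers are empty, and the arm is clear of everything. Handing in.

```bash
python3 -c "
from station import job; print(job.hand_in())"
```

```text
the job is handed in; nothing more can be done
None
```

I moved the small brass finial from the end of the rack into the work holder, let go, drew out and handed the job in at about 19 s of the 72 s allowed.

- **Finding the hole:** I pushed the spigot past the flap and slid it lightly along the holder's top, with a few newtons of contact. It dropped in about 16 mm to the +y side of the port centre.
- **Seating:** The collar came down at tool height 0.1719 m against 0.172 m expected, with about 4 N upward, while I still held the finial. I then opened the fingers and withdrew without dropping it.
- **Last checks:** The flap looked shut and the same as before in the wrist picture, the fingers were empty, and the force reading was near zero.
- **Not checked:** With the flap shut the finial can't be seen, so seated and upright rests on the force and height readings. I took no final picture of the other finials, dish and jar; the arm had no noticeable contact near them.
- **Problem on the way:** One move call was refused, probably because it left out yaw; the arm did not move.

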